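# Put a desk clock's kickstand down and hold the clock upright

### The arm

A 6-joint arm with a two-finger parallel gripper is mounted at the origin on the work surface. World frame = base frame: x ahead of the robot, y to its left, z up, the work surface at z = 0. Lengths are in m, angles in rad, forces in N, time in s.
With the tool pointing down it reaches from about 0.4 to 0.825 m from the base axis. Payload 7 kg.
Tool frame: the origin (TCP) lies at the very end of the fingers, on their centre line; the grasp point (between the pads) lies 19 mm behind it; z points along the fingers, x is the direction in which the jaws open and shut, and the axes are right-handed (so a half turn about z gives the same grasp; the last joint's range is limited). The gripper opens to 85 mm and grips with 20 to 120 N. Pads are 22 mm wide; open, the fingers measure 114 mm over their backs; the gripper's body (76 mm by 85 mm) begins 54 mm behind the grasp point. The pads swing forward as they close: fully open they stand 13 mm farther back than shut.
Start: joints at [-0.895, 0.359, 0.012, 0, -1.224, -0.288], TCP at [0.255, -0.625, 0.198] pointing down, gripper open.
Joint ranges: [-3.07, 3.07], [-1.43, 2.12], [-1.02, 1.25], [-3.03, 1.67], [-3.05, -0], [-3.03, 3.03]. Speed limits (rad/s): [2.39, 2.39, 3.01, 3.14, 3.14, 3.14].

### API

Orientations are given as a unit quaternion [w, x, y, z].
In Python, from cell import monitor, imaging, ticket gives the robot as it stands. The module is installed in compiled form; this text tells all that it offers.
- The arm moves only by the tool servo_tool, never from a script. Its argument "rows" is text: rows parted by semicolons, each of 5 numbers parted by spaces: the finger opening in mm, from 0 to 85.4, then the shift along the tool's x, y, z in units of 1 m (1.0 is 1 m), then the turn about the tool's z in units of 60 degrees (1.0 is 60 degrees). In form: hand dx dy dz roll; .... A call has 1 to 10 rows; each row is the pose to reach, as a shift and turn from the pose measured when the call began, along the tool's axes at that moment; what a row does not reach only later rows make up. A row lasts 1/8 s, in which the tool goes at most 62.5 mm and 10.7 degrees, less where a joint would pass 70% of its speed; a pose out of reach is approached as far as the arm can. A call with a number of a shift or a turn outside -1 to 1 is refused whole. A call with a gripper value outside its range is refused whole. The fingers move at their own pace and stop on an object; "force" is the grip in N (left out, the last holds). Time passes only in rows, so rows that repeat a pose let the fingers close. It gives the time, the measured TCP pose, the force and the opening at its end, in the units of the state.
- monitor.get_obs(): the state, without advancing time (a new reading comes with each control period).
- imaging.grab_frame(name): name is "scene" or "top" or "wrist"; returns a dict with "color" (384x512x3 uint8, red, green, blue), "range_z" (384x512 float32, m along the optical axis (not along the pixel's ray), 0 where there is no reading), "K" (3x3 intrinsics, pixels), "eye" and "rotation" of the camera in the world; the wrist camera has in their place "mount" (4x4, takes a point from camera to tool coordinates, whose origin is the TCP and whose axes are the tool frame's). Camera axes: x right, y up, looking along -z (the intrinsics and any distortion apply to the point x, -y, -z); pixel columns grow to the right and rows downward; lengths in m; the calibration is good to about 2 mm. A picture is of the moment at which its call begins: read the wrist's pose just before it.
- ticket.job_done(): hands the job in, once; it reports no verdict.
Trained networks look in a picture, given as the dict that the camera call returned (one of the last four; its "shot" number tells which), for a name from the list of things; names that differ only in an ending like _2 or _b are one class to them, and where a whole thing is asked for, a point or a joint stands for the part that bears it (a point fixed in the world has none). Each returns a list of dicts, best first, with "conf" (0 to 1); they miss things now and then, are a little off and sometimes report something else, mostly with a low value. They report only what shows in the picture. A call takes as long as a camera call.
- imaging.look_for(target, picture): "position" ([row, column] in pixels, amid what is visible of it).
- imaging.place_of(target, picture): "position" ([row, column] in pixels: a listed point, or the origin of a listed thing).
The state is a dict: "time": time; "qpos": joint angles; "dq": joint speeds; "joint_efforts": joint torques, N m; "ee_pos": TCP position; "tcp_rot": TCP orientation; "force": force on the tool from outside, world axes, zero at the start; "torque": the same for the moment, N m; "opening": finger opening in m.
Only numpy, scipy, OpenCV 4.12 (cv2) and the standard library are available. Lean on these libraries where they do the work, as an engineer would, in place of code of your own. Each camera call takes 0.05 s, during which the arm holds its last target.

### The job

The desk clock is leaning back on the padded rest of its repair stand: fold the kickstand on its side down, past its dead centre, until it snaps fully open, while the clock still leans on the rest. Then take the clock by the bar on its top, swing it up until it stands upright, and finish still holding it there by the bar, motionless, as it would fall back by itself; a colleague is going to take the rest away. Leave the loupe, the casing cushion and the little glass dish where they are.

Things in the scene. Friction and masses are not known exactly. Their poses are not given: they have to be found in the camera images.
- hinge (a point): Middle of the clock's hinge, 30 mm above the table, on the fixed dark wooden stand (foot 160 x 150 x 12 mm). Axes are the stand's: x points from the dial's side to the back, the way the clock leans; y runs along the hinge; z up. The clock turns about this y axis only. Two rest posts with cork pads stand behind it, up to about 97 mm high.
- frame (a joint): Lean of the clock, rad: 0 upright, positive leaning back to the stand's +x. Starts at about 0.42, its stop, on the rest; the other stop is -0.25. Its weight (0.8 kg, varies) makes it fall back even from upright; hardly any friction. An aluminium plate 130 mm wide, 150 high, 12 thick, mid-plane 12 mm behind the hinge line, white dial in front, brass drum 72 mm across on the back.
- bar: The steel carrying bar on top of the clock: a round rod 14 mm thick, 96 mm long, along its y, turning freely about its own axis; origin at its middle, 195 mm from the hinge along the plate and 12 mm behind the hinge line, so at stand x = 12 mm and 225 mm above the table when upright. Posts 12 x 6 mm hold its ends (y = -51 and +51 mm); 42 mm free between the rod and the plate's top edge.
- kickstand (a joint): Angle of the kickstand, rad: 0 folded up at the clock's side (start), 1.92 fully open, hanging down behind. An over-centre spring pushes it back to 0 below about 0.96 and snaps it to 1.92 beyond. At 0 the leg leans 0.35 rad backwards from the plate's up direction; it swings backwards and down. 2 to 4 N on the toe is enough.
- hub (a point): Hub that the kickstand turns about, a steel disc 26 mm across on the clock's -y edge: the point lies on the leg's axis (parallel to the hinge), 85 mm from the hinge along the plate, 12 mm behind the hinge line, 80 mm from the clock's middle in y. The toe's axis is 100 mm from it.
- toe (a point): Point on the axis of the kickstand's toe, a steel rod 14 mm thick, 60 mm long, parallel to the hinge, sticking out to -y at the leg's end; 25 mm from the outer end and 115 mm from the clock's middle in y. It can be pressed from above: with the clock on its rest it starts about 180 mm above the table, is about 105 mm high at dead centre and ends about 15 mm above the table.
- loupe: A bystander: black eye loupe standing on the table, 36 mm across, 32 mm high; origin at the centre of its underside.
- cushion: A bystander: grey round casing cushion, 54 mm across, 22 mm high; origin at the centre of its underside.
- dish: A bystander: small open glass dish, 52 mm across, 22 mm high; origin at the centre of its underside.

How it is judged:
By the outcome, as a careful person would: the job done as asked, in the order asked, and still so for the second after the job is handed in, while the arm keeps its last pose, push and grip.
It also fails if it takes over 48 s, if anything falls off the work surface, if the arm or the gripper's body presses on something with over 40 N, if the wrist force passes 120 N, or if a joint passes its speed limit or range.

## Working session

There is one attempt and no reset: what is moved stays moved. The work goes in short steps, Python scripts to look and compute and a tool call to move; the robot and the scene stay as the last step left them, time stands still between calls to the robot, and variables do not carry over. Pictures are saved under pics/ and viewed, and the job is handed in when it is done.

Besides the shell and the picture viewer there is one more tool, called after "Emit:" as name(argument=value, ...) on one line, values as JSON. servo_tool: Moves the arm, as the interface text tells. Its arguments: {"type":"object","properties":{"rows":{"type":"string"},"force":{"type":"number"}},"required":["rows"]}

```bash
mkdir -p pics; ls
cat > h.py <<'E'
import numpy as np, cv2
from cell import monitor, imaging, ticket
from scipy.spatial.transform import Rotation as R
def Rq(q): return R.from_quat([q[1],q[2],q[3],q[0]]).as_matrix()
def cam(p,obs=None):
    if 'eye' in p and p.get('eye') is not None:
        Rm=np.array(p['rotation']); 
        if Rm.shape!=(3,3): Rm=Rq(Rm)
        return Rm,np.array(p['eye'])
    M=np.array(p['mount']); T=Rq(obs['tcp_rot'])
    return T@M[:3,:3], T@M[:3,3]+np.array(obs['ee_pos'])
def ray(p,rc,obs=None):
    Rm,e=cam(p,obs);K=p['K']
    d=np.array([(rc[1]-K[0,2])/K[0,0],-(rc[0]-K[1,2])/K[1,1],-1.])
    return e,Rm@d
def pt(p,rc,obs=None,w=2):
    e,d=ray(p,rc,obs);r,c=int(round(rc[0])),int(round(rc[1]))
    z=p['range_z'][max(r-w,0):r+w+1,max(c-w,0):c+w+1];z=z[z>0]
    return e+d*np.median(z) if len(z) else None
def cloud(p,obs=None):
    Rm,e=cam(p,obs);K=p['K'];z=p['range_z'];v,u=np.indices(z.shape)
    d=np.stack([(u-K[0,2])/K[0,0],-(v-K[1,2])/K[1,1],-np.ones_like(z)],-1)*z[...,None]
    return d@Rm.T+e
def proj(p,X,obs=None):
    Rm,e=cam(p,obs);K=p['K'];c=(np.array(X)-e)@Rm
    return np.array([K[1,2]-K[1,1]*c[1]/-c[2],K[0,2]+K[0,0]*c[0]/-c[2]])
E
python3 - <<'E'
from h import *
print(monitor.get_obs())
for n in ['scene','top']:
    p=imaging.grab_frame(n)
    print(n,p.keys(),p['K'],p.get('eye'),p.get('rotation'),p.get('distortion'))
    for t in ['hinge','frame','bar','hub','toe','kickstand','loupe','cushion','dish']:
        for f in (imaging.place_of,imaging.look_for):
            try:
                for d in f(t,p)[:2]:
                    print(t,f.__name__,np.round(d['position'],1),round(d['conf'],2),pt(p,d['position']).round(3))
            except Exception as ex: print(t,f.__name__,repr(ex)[:80])
    cv2.imwrite(f'pics/{n}0.png',p['color'][...,::-1])
E
```

```text
pics
{'time': 0.0, 'qpos': array([-8.94873583e-01,  3.59341584e-01,  1.10584984e-02, -3.71080118e-04,
       -1.22407769e+00, -2.88101286e-01]), 'dq': array([ 0.00025725, -0.00074923, -0.0003156 , -0.00193224, -0.00043561,
        0.00093844]), 'joint_efforts': array([ 1.82889646e-03, -5.83319306e+01,  2.93409991e+01,  6.93645313e+00,
       -6.13258104e-03, -1.31013869e-05]), 'ee_pos': array([ 0.25504485, -0.62438489,  0.19668908]), 'tcp_rot': array([-6.94383326e-04,  5.57648647e-01,  8.30076710e-01,  4.00174968e-04]), 'force': array([ 0.69448686, -0.52212527, -0.42120414]), 'torque': array([ 0.04850782, -0.07155618, -0.02099312]), 'opening': 0.08532148612742692}
scene dict_keys(['color', 'range_z', 'K', 'eye', 'rotation', 'shot']) [[475.16840224   0.         258.72101499]
 [  0.         475.16840224 194.48139822]
 [  0.           0.           1.        ]] [1.09841722 0.61098585 0.75687708] [0.36048455 0.16933632 0.3887446  0.8308151 ] None
hinge call [174.7 220.1] 0.95 [ 0.476 -0.101  0.036]
hinge call [179.  200.3] 0.76 [ 0.504 -0.146  0.015]
frame call ValueError('it knows: bar, 
[... 1816 characters left out ...]
11]
bar call [187.7 352.2] 0.62 [ 0.557 -0.131  0.209]
hub call [221.3 368.8] 0.64 [ 0.489 -0.192  0.113]
hub call [209.6 343.1] 0.59 [ 0.515 -0.126  0.131]
hub call [195.5 383.7] 0.27 [ 0.545 -0.212  0.168]
toe call [195.4 397.8] 0.84 [ 0.544 -0.241  0.181]
toe call [197.8 383.7] 0.88 [ 0.541 -0.214  0.161]
kickstand call ValueError('it knows: bar, cushion, dish, hinge, hub, loupe, toe')
kickstand call [198.5 384.2] 0.65 [ 0.539 -0.216  0.161]
loupe call [146.7 174.5] 0.55 [0.682 0.29  0.032]
cushion call [198.6 152.5] 0.86 [0.547 0.344 0.025]
cushion call [198.2 153. ] 0.75 [0.548 0.343 0.023]
dish call [238.3 159.9] 0.74 [0.446 0.325 0.006]
dish call [238.9 161.5] 0.74 [0.444 0.32  0.005]
```

View pics/scene0.png

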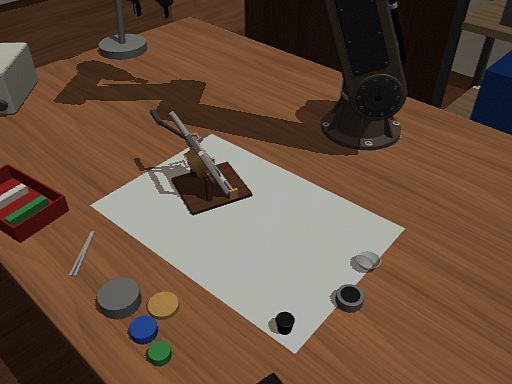

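View pics/top0.png

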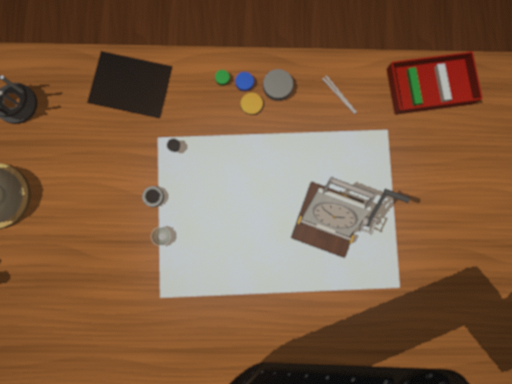

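```bash
cat >> h.py <<'E'
def model(p,name,a=0.42,k=0.0):
    x,y,yaw=p[:3]; ex=np.array([np.cos(yaw),np.sin(yaw),0]);ey=np.array([-np.sin(yaw),np.cos(yaw),0])
    if isinstance(name,tuple): u,b,v=name
    else: u,b,v={'hinge':(0,0,0),'bar':(.195,.012,0),'barL':(.195,.012,.048),'barR':(.195,.012,-.048),'hub':(.085,.012,-.08),
      'toe':(.085+.1*np.cos(.35+k),.012+.1*np.sin(.35+k),-.115),'toeo':(.085+.1*np.cos(.35+k),.012+.1*np.sin(.35+k),-.14),'toei':(.085+.1*np.cos(.35+k),.012+.1*np.sin(.35+k),-.085)}[name]
    return np.array([x,y,.03])+ex*(u*np.sin(a)+b*np.cos(a))+ey*v+np.array([0,0,u*np.cos(a)-b*np.sin(a)])
E
python3 - <<'E'
from h import *
from scipy.optimize import least_squares
obsn=[]
ps=[]
for n in ['scene','top']:
    p=imaging.grab_frame(n); ps.append(p)
    for t in ['hinge','bar','hub','toe']:
        for d in imaging.place_of(t,p)[:2]: 
            if d['conf']>.3: obsn.append((p,t,d['position'],d['conf']))
def f(q): return np.concatenate([(proj(p,model(q,t,q[3]))-rc)*c for p,t,rc,c in obsn]+[[(q[3]-.42)*100]])
s=least_squares(f,[.476,-.11,-.4,.42],loss='soft_l1',f_scale=1.5)
q=s.x;print(q.round(4))
for p,t,rc,c in obsn: print(t,c,np.round(proj(p,model(q,t,q[3]))-rc,1))
for t in ['bar','barL','barR','hub','toe','toeo']: print(t,model(q,t,q[3]).round(4))
for n,p in zip(['scene','top'],ps):
    im=p['color'][...,::-1].copy()
    c=proj(p,model(q,'hub',q[3]))
    S=5;r0,c0=int(c[0])-60,int(c[1])-75
    im=cv2.resize(im[r0:r0+120,c0:c0+150],None,fx=S,fy=S,interpolation=cv2.INTER_CUBIC)
    def dr(a,b,col):
        A=proj(p,model(q,a,q[3]));B=proj(p,model(q,b,q[3]))
        cv2.line(im,*[(int((w[1]-c0+.5)*S),int((w[0]-r0+.5)*S)) for w in (A,B)],col,1)
    dr('barL','barR',(0,0,255));dr('hub','toei',(0,255,0));dr('toei','toeo',(0,255,0))
    for a,b in [((.0,.006,-.065),(.15,.006,-.065)),((.15,.006,-.065),(.15,.006,.065)),((.15,.006,.065),(0,.006,.065))]: dr(a,b,(255,255,0))
    cv2.imwrite(f'pics/fit_{n}.png',im)
E
```

```text
[ 0.4743 -0.0998 -0.363   0.4143]
hinge 0.67 [-1.1 -0.6]
bar 0.43 [-1.1 -1.7]
hub 0.72 [1.9 1.4]
toe 0.56 [0.5 0.4]
hinge 0.67 [ 2.  -0.7]
bar 0.79 [0.1 2.4]
hub 0.76 [-0.3 -1.3]
toe 0.86 [-0.9  0.1]
bar [ 0.5579 -0.1315  0.2037]
barL [ 0.575  -0.0867  0.2037]
barR [ 0.5409 -0.1764  0.2037]
hub [ 0.4881 -0.1906  0.103 ]
toe [ 0.5404 -0.2479  0.1752]
toeo [ 0.5315 -0.2713  0.1752]
```

View pics/fit_scene.png

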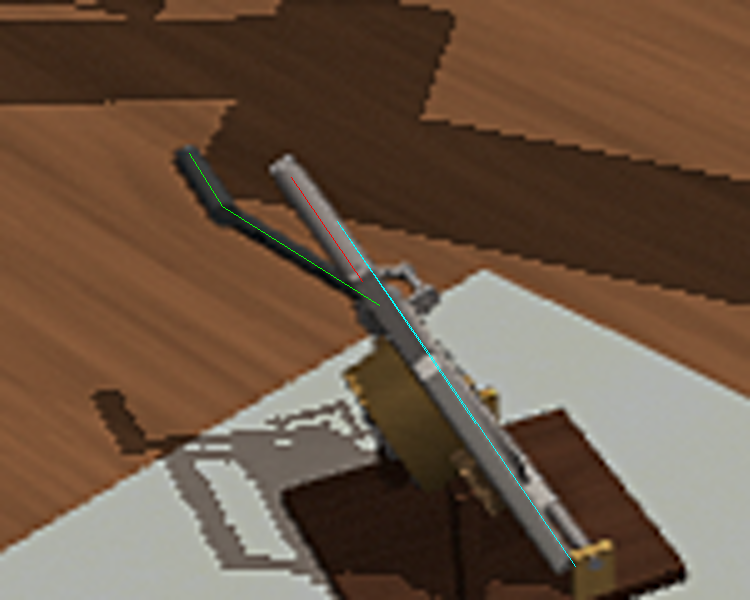

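View pics/fit_top.png

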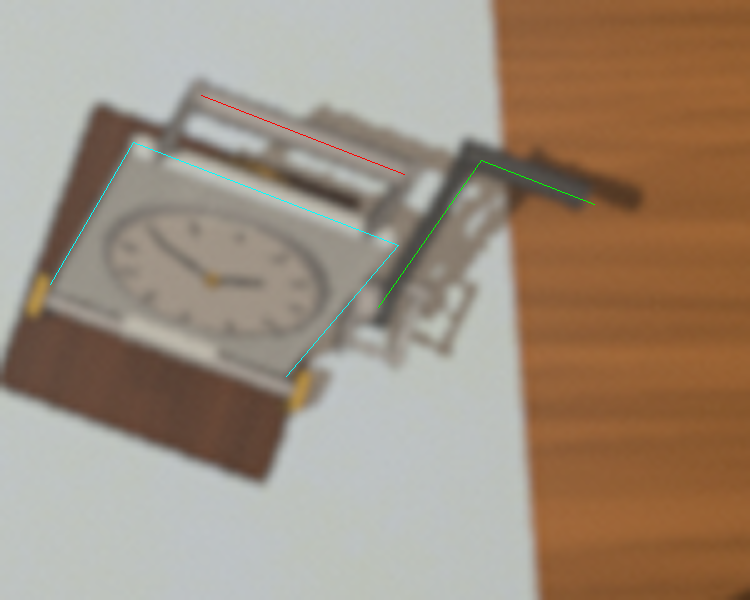

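```bash
cat >> h.py <<'E'
Q=np.array([.4743,-.0998,-.363]); A0=.4143
def loc(X,v,z,q=None):
    q=Q if q is None else q
    return np.array([q[0]+X*np.cos(q[2])-v*np.sin(q[2]),q[1]+X*np.sin(q[2])+v*np.cos(q[2]),z])
def tolocal(w,q=None):
    q=Q if q is None else q
    d=np.array(w)[:2]-q[:2];c,s=np.cos(q[2]),np.sin(q[2]);return np.array([c*d[0]+s*d[1],-s*d[0]+c*d[1],w[2]])
def shift(target,yaw=None):
    o=monitor.get_obs();T=Rq(o['tcp_rot']);d=T.T@(np.array(target)-o['ee_pos'])
    r=0
    if yaw is not None:
        cur=np.arctan2(T[1,0],T[0,0]); r=-(yaw-cur); r=(r+np.pi/2)%np.pi-np.pi/2; r/=np.pi/3
    return d.round(4),round(r,3)
E
python3 - <<'E'
from h import *
print(shift(loc(.114,-.122,.27),Q[2]))
o=monitor.get_obs();print(Rq(o['tcp_rot']).round(3))
p=imaging.grab_frame('wrist');print(np.array(p['mount']).round(3),p['K'])
E
```

```text
(array([ 0.2363,  0.4015, -0.0724]), np.float64(-0.783))
[[-0.378  0.926  0.   ]
 [ 0.926  0.378 -0.   ]
 [-0.    -0.    -1.   ]]
[[ 1.    -0.001 -0.    -0.   ]
 [-0.001 -0.951 -0.31  -0.079]
 [ 0.     0.31  -0.951 -0.176]
 [ 0.     0.     0.     1.   ]] [[271.34306862   0.         262.37318402]
 [  0.         271.34306862 191.37927715]
 [  0.           0.           1.        ]]
```

Emit:
servo_tool(rows="0 0.02 0.03 -0.05 0; 0 0.05 0.08 -0.072 -0.1; 0 0.08 0.13 -0.072 -0.25; 0 0.11 0.18 -0.072 -0.4; 0 0.14 0.23 -0.072 -0.55; 0 0.165 0.28 -0.072 -0.7; 0 0.19 0.325 -0.072 -0.783; 0 0.215 0.37 -0.072 -0.783; 0 0.236 0.4015 -0.072 -0.783; 0 0.236 0.4015 -0.072 -0.783", force=40)

```text
time: 3.5
ee_pos: [0.539, -0.2525, 0.2694]
tcp_rot: [-0.0, 0.179, 0.984, 0.0]
force: [-0.5, -0.5, 0.5]
opening: 0.0001
```

Run:
```python
from h import *
o=monitor.get_obs();p=imaging.grab_frame('wrist')
print(o['ee_pos'],tolocal(o['ee_pos']),o['opening'],o['qpos'].round(2))
im=p['color'][...,::-1].copy()
for t in ['bar','hub','toe','hinge']:
    for d in imaging.place_of(t,p)[:2]:
        w=pt(p,d['position'],o); print(t,np.round(d['position'],1),round(d['conf'],2),w.round(4),tolocal(w).round(4),'pred',proj(p,model(Q,t,A0),o).round(1))
for t in ['bar','barL','barR','hub','toe','toeo','hinge']:
    c=proj(p,model(Q,t,A0),o); cv2.circle(im,(int(c[1]),int(c[0])),3,(0,0,255),1)
cv2.imwrite('pics/w1.png',im)
```

```text
[ 0.53897427 -0.25250359  0.2693991 ] [ 0.11468187 -0.11978822  0.2693991 ] 8.631925054005203e-05 [-0.11  0.19 -0.06 -0.   -1.32 -0.25]
hub [198.6 312.1] 0.85 [ 0.4926 -0.1935  0.1136] [ 0.0504 -0.0811  0.1136] pred [196.7 314.6]
toe [186.7 260.7] 0.9 [ 0.5417 -0.2513  0.1813] [ 0.1168 -0.1178  0.1813] pred [187.5 263. ]
hinge [224.4 331.7] 0.55 [ 0.4712 -0.1066  0.0338] [-0.0005 -0.0075  0.0338] pred [227.5 330.5]
```

View pics/w1.png

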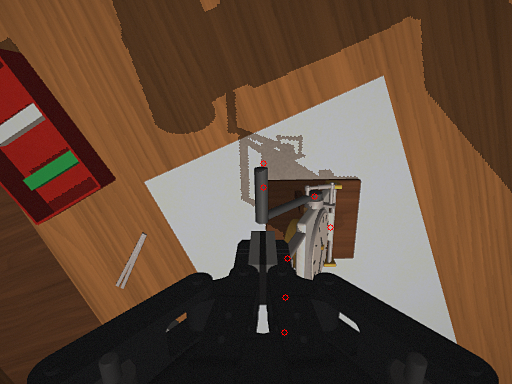

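Emit:
servo_tool(rows="0 -0.0005 0.002 0.03 0; 0 -0.0005 0.002 0.06 0; 0 -0.0005 0.002 0.078 0; 0 -0.0005 0.002 0.082 0; 0 -0.0005 0.002 0.084 0; 0 -0.0005 0.002 0.084 0")

```text
time: 4.5
ee_pos: [0.5387, -0.254, 0.1866]
tcp_rot: [0.001, 0.181, 0.983, -0.0]
force: [0.6, -0.2, -0.6]
opening: 0.0
```

Run:
```python
from h import *
o=monitor.get_obs();l=tolocal(o['ee_pos']);print(l,o['force'])
for th in [.85,.95,1.05,1.15,1.25,1.35,1.45,1.55,1.65,1.75,1.85,1.95,2.05]:
    X=.0456+.1*np.sin(th);Z=.103+.1*np.cos(th)+.007; print(th,round(-(X-l[0]),4),round(l[2]-Z,4))
```

```text
[ 0.11491005 -0.12130201  0.18656939] [ 0.58557112 -0.23457328 -0.64558427]
0.85 -0.0058 0.0106
0.95 -0.012 0.0184
1.05 -0.0174 0.0268
1.15 -0.022 0.0357
1.25 -0.0256 0.045
1.35 -0.0283 0.0547
1.45 -0.03 0.0645
1.55 -0.0307 0.0745
1.65 -0.0304 0.0845
1.75 -0.0291 0.0944
1.85 -0.0268 0.1041
1.95 -0.0236 0.1136
2.05 -0.0194 0.1227
```

Emit:
servo_tool(rows="0 0 0.003 0.004 0; 0 -0.0025 0.003 0.007 0; 0 -0.006 0.003 0.011 0; 0 -0.012 0.003 0.018 0; 0 -0.0175 0.003 0.027 0; 0 -0.022 0.003 0.036 0; 0 -0.0255 0.003 0.045 0; 0 -0.0255 0.003 0.045 0")

```text
time: 5.5
ee_pos: [0.5632, -0.2602, 0.1403]
tcp_rot: [-0.0, 0.181, 0.983, -0.0]
force: [-0.1, 0.1, -0.6]
opening: -0.0003
```

Run:
```python
from h import *
o=monitor.get_obs();l=tolocal(o['ee_pos']);print(l,o['force'])
p=imaging.grab_frame('wrist');cv2.imwrite('pics/w2.png',p['color'][...,::-1])
p=imaging.grab_frame('scene');cv2.imwrite('pics/s2.png',cv2.resize(p['color'][80:230,100:290,::-1],None,fx=4,fy=4))
for th in [1.25,1.35,1.45,1.55,1.65,1.75,1.85,1.95,2.05]:
    X=.0456+.1*np.sin(th);Z=.103+.1*np.cos(th)+.007; print(th,round(-(X-l[0]),4),round(l[2]-Z,4))
```

```text
[ 0.14006118 -0.11841293  0.14034199] [-0.05339435  0.12926585 -0.573356  ]
1.25 -0.0004 -0.0012
1.35 -0.0031 0.0084
1.45 -0.0048 0.0183
1.55 -0.0055 0.0283
1.65 -0.0052 0.0383
1.75 -0.0039 0.0482
1.85 -0.0017 0.0579
1.95 0.0016 0.0674
2.05 0.0057 0.0764
```

View pics/s2.png

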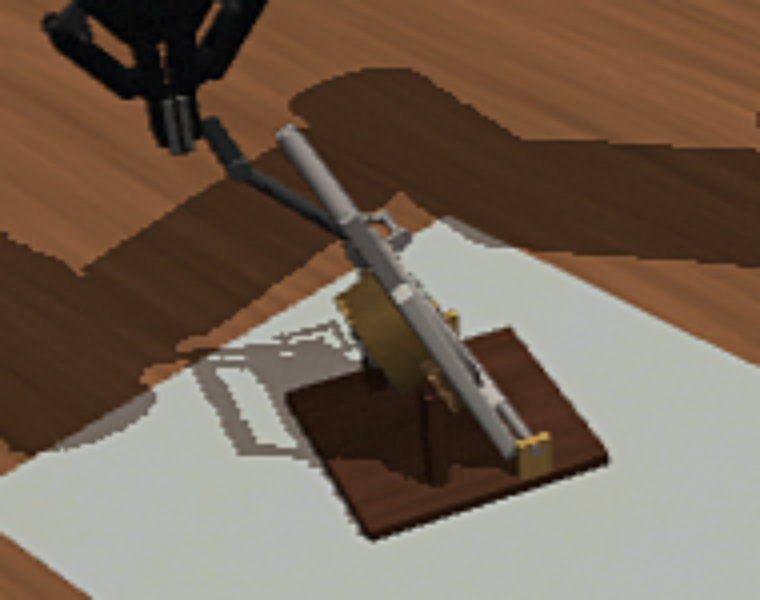

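View pics/w2.png

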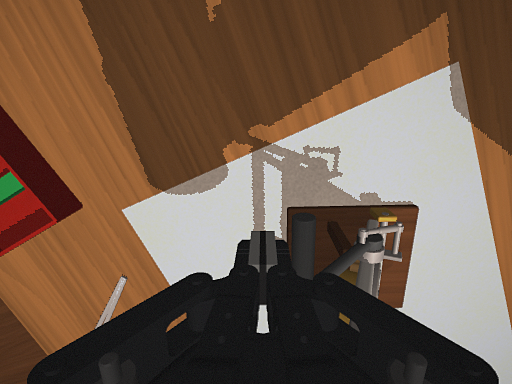

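Run:
```python
from h import *
o=monitor.get_obs();p=imaging.grab_frame('wrist')
C=cloud(p,o)
for r in [216,225,235,245,255,262]:
    row=[(c,*tolocal(C[r,c]).round(4)) for c in range(285,325,3)]
    print(r,[x for x in row if .15<x[3]<.21])
print('tip'); 
for r in [233,240,250]:
    print(r,[tuple(tolocal(C[r,c]).round(4)) for c in range(232,292,6)])
```

```text
216 [(294, np.float64(0.1227), np.float64(-0.136), np.float64(0.1746)), (297, np.float64(0.1212), np.float64(-0.1366), np.float64(0.1761)), (300, np.float64(0.1192), np.float64(-0.1359), np.float64(0.1744)), (303, np.float64(0.1177), np.float64(-0.1363), np.float64(0.1752)), (306, np.float64(0.1157), np.float64(-0.1357), np.float64(0.1739)), (309, np.float64(0.1143), np.float64(-0.1364), np.float64(0.1755)), (312, np.float64(0.1127), np.float64(-0.1366), np.float64(0.1761)), (315, np.float64(0.111), np.float64(-0.1366), np.float64(0.1759))]
225 [(294, np.float64(0.1229), np.float64(-0.1319), np.float64(0.1779)), (297, np.float64(0.1213), np.float64(-0.1322), np.float64(0.1785)), (300, np.float64(0.1198), np.float64(-0.1327), np.float64(0.1796)), (303, np.float64(0.1185), np.float64(-0.1338), np.float64(0.1819)), (306, np.float64(0.1169), np.float64(-0.1339), np.float64(0.1821)), (309, np.float64(0.115), np.float64(-0.1332), np.float64(0.1808)), (312, np.float64(0.1132), np.float64(-0.133), np.float64(0.1802)), (315, np.float64(0.1111), np.float64(-0.132), np.float64(0.178))]
235 [(29
[... 3440 characters left out ...]
1833)), (np.float64(0.1103), np.float64(-0.0273), np.float64(0.0005))]
250 [(np.float64(0.1813), np.float64(-0.0129), np.float64(0.0011)), (np.float64(0.1534), np.float64(-0.1249), np.float64(0.1932)), (np.float64(0.1503), np.float64(-0.1249), np.float64(0.1934)), (np.float64(0.1468), np.float64(-0.1292), np.float64(0.2007)), (np.float64(0.1439), np.float64(-0.1288), np.float64(0.2)), (np.float64(0.1409), np.float64(-0.129), np.float64(0.2004)), (np.float64(0.138), np.float64(-0.1286), np.float64(0.1996)), (np.float64(0.1351), np.float64(-0.1293), np.float64(0.2008)), (np.float64(0.1317), np.float64(-0.1253), np.float64(0.1939)), (np.float64(0.1285), np.float64(-0.1249), np.float64(0.1934))]
```

Run:
```python
from h import *
o=monitor.get_obs();p=imaging.grab_frame('scene')
C=cloud(p);T=o['ee_pos']
print('tcp proj',proj(p,T),'at +.042',proj(p,T+[0,0,.042]), o['tcp_rot'],T,o['qpos'])
m=(abs(C[...,0]-T[0])<.04)&(abs(C[...,1]-T[1])<.04)&(C[...,2]>.05)&(C[...,2]<.3)
print(np.percentile(C[m][:,2],[0,1,2,5,10,50]))
for zl in np.arange(.13,.26,.01):
    k=C[m&(abs(C[...,2]-zl)<.005)]
    if len(k): print(round(zl,3),len(k),tolocal(k.mean(0)).round(4),tolocal(k.min(0)).round(3))
im=p['color'][...,::-1].copy()
for z,col in((0,(0,0,255)),(.042,(0,255,0))):
    c=proj(p,T+[0,0,z]);im[int(round(c[0])),int(round(c[1]))]=col
cv2.imwrite('pics/s3.png',cv2.resize(im[80:180,90:240],None,fx=5,fy=5,interpolation=cv2.INTER_NEAREST))
```

```text
tcp proj [128.79477338 146.28562361] at +.042 [113.58252614 143.61399931] [ 8.52702064e-04  1.81157044e-01  9.83453802e-01 -1.34027627e-04] [ 0.56372266 -0.26036448  0.14187134] [-1.18399376e-01  3.09700718e-01 -1.92066354e-01  4.29466454e-04
 -1.06734444e+00 -2.46133311e-01]
[0.17228692 0.17739431 0.17923741 0.18172426 0.19394145 0.25105122]
0.17 4 [ 0.1228 -0.1126  0.1738] [ 0.123 -0.13   0.172]
0.18 87 [ 0.1239 -0.1095  0.1805] [ 0.114 -0.137  0.175]
0.19 48 [ 0.1421 -0.111   0.1903] [ 0.135 -0.134  0.185]
0.2 50 [ 0.1421 -0.1111  0.2003] [ 0.136 -0.135  0.195]
0.21 44 [ 0.1415 -0.1113  0.2097] [ 0.132 -0.131  0.205]
0.22 75 [ 0.1407 -0.1092  0.2208] [ 0.121 -0.132  0.215]
0.23 162 [ 0.1397 -0.1123  0.2303] [ 0.116 -0.151  0.225]
0.24 118 [ 0.1337 -0.1111  0.2399] [ 0.113 -0.151  0.235]
0.25 113 [ 0.1309 -0.1087  0.25  ] [ 0.112 -0.154  0.245]
```

View pics/s3.png

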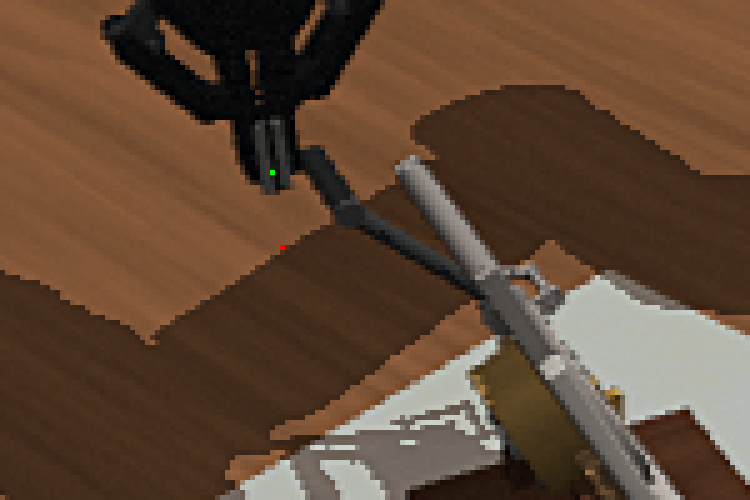

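Run:
```python
from h import *
o=monitor.get_obs();p=imaging.grab_frame('wrist')
M=np.array(p['mount']);C=cloud(p,o);T=Rq(o['tcp_rot']);Ct=(C-o['ee_pos'])@T
for r in range(226,300,4): print(r,Ct[r,255].round(4),Ct[r,262].round(4),Ct[r,270].round(4))
p2=imaging.grab_frame('top');C=cloud(p2);c=proj(p2,o['ee_pos']);print(c)
cv2.imwrite('pics/t3.png',cv2.resize(p2['color'][130:260,300:450,::-1],None,fx=5,fy=4))
```

```text
226 [-0.0099  0.0717  0.1426] [-0.0009  0.0707  0.1405] [0.0094 0.071  0.1411]
230 [-0.0099  0.0762  0.14  ] [-0.0009  0.0772  0.1422] [0.0095 0.0769 0.1416]
234 [-0.0044 -0.0106 -0.0416] [-0.0005 -0.0101 -0.0408] [ 0.0039 -0.0103 -0.0412]
238 [-0.0043 -0.0109 -0.0469] [-0.0005 -0.0103 -0.0457] [ 0.0037 -0.0104 -0.046 ]
242 [-0.0041 -0.011  -0.0515] [-0.0005 -0.0105 -0.0506] [ 0.0036 -0.0103 -0.05  ]
246 [-0.0041 -0.0103 -0.0543] [-0.0005 -0.0108 -0.0552] [ 0.0035 -0.0107 -0.055 ]
250 [-0.0039 -0.0106 -0.0588] [-0.0005 -0.0108 -0.059 ] [ 0.0034 -0.0105 -0.0587]
254 [-0.0039 -0.0102 -0.0618] [-0.0005 -0.0102 -0.0617] [ 0.0033 -0.0109 -0.0629]
258 [-0.0038 -0.0102 -0.0654] [-0.0005 -0.011  -0.0667] [ 0.0032 -0.0102 -0.0653]
262 [-0.0037 -0.0101 -0.0685] [-0.0005 -0.0105 -0.0691] [ 0.0031 -0.0108 -0.0697]
266 [-0.0036 -0.0092 -0.0704] [-0.0005 -0.0102 -0.0718] [ 0.0031 -0.0102 -0.0719]
270 [-0.0034 -0.0127 -0.0785] [-0.0005 -0.008  -0.0716] [ 0.0029 -0.0118 -0.0772]
274 [-0.0034 -0.0109 -0.0788] [-0.0005 -0.0059 -0.0717] [ 0.0028 -0.0116 -0.0797]
278 [-0.0033 -0.0117 -0.0826] [-0.0005 -0.0039 -0.0718] [ 0.0027 -0.0124 -0.0837]
282 [-0.0032 -0.0118 -0.0854] [-0.0005 -0.0007 -0.0703] [ 0.0027 -0.0118 -0.0854]
286 [-0.0032 -0.0117 -0.0877] [-0.0005  0.0002 -0.072 ] [ 0.0026 -0.012  -0.0881]
290 [-0.0031 -0.0111 -0.0893] [-0.0005  0.003  -0.0712] [ 0.0026 -0.011  -0.0892]
294 [-0.0032 -0.0092 -0.0892] [-0.0005  0.0051 -0.0715] [ 0.0026 -0.0087 -0.0885]
298 [-0.0034 -0.0014 -0.082 ] [-0.0005  0.0074 -0.0713] [ 0.0029 -0.0019 -0.0826]
[189.16621609 400.4318845 ]
```

Emit:
servo_tool(rows="0 0 0 -0.012 0; 0 0 0 -0.02 0; 0 0.012 0.002 -0.02 0; 0 0.023 0.003 -0.02 0; 0 0.023 0.003 -0.02 0; 0 0.023 0.003 -0.02 0")

```text
time: 6.55
ee_pos: [0.5433, -0.2492, 0.1621]
tcp_rot: [0.001, 0.181, 0.983, -0.0]
force: [0.4, 0.9, 0.2]
opening: -0.0001
```

```bash
cat >> h.py <<'E'
OFF=.039
def tip():
    o=monitor.get_obs();e=o['ee_pos']+[0,0,OFF];return tolocal(e),o
E
python3 - <<'E'
from h import *
l,o=tip();print(l,o['force'])
for th in [.764,.85,.95,1.05,1.15,1.25,1.35,1.45,1.55,1.65,1.75,1.85,1.95,2.05]:
    X=.0477+.1*np.sin(th);Z=.1025+.1*np.cos(th)+.007; print(th,round(-(X-l[0]),4),round(l[2]-Z,4))
E
```

```text
[ 0.11752379 -0.11522094  0.20113606] [0.36953013 0.9165236  0.22532225]
0.764 0.0006 0.0194
0.85 -0.0053 0.0256
0.95 -0.0115 0.0335
1.05 -0.0169 0.0419
1.15 -0.0215 0.0508
1.25 -0.0251 0.0601
1.35 -0.0277 0.0697
1.45 -0.0294 0.0796
1.55 -0.0302 0.0896
1.65 -0.0299 0.0995
1.75 -0.0286 0.1095
1.85 -0.0263 0.1192
1.95 -0.0231 0.1287
2.05 -0.0189 0.1377
```

Emit:
servo_tool(rows="0 0.0005 0 0.012 0; 0 0.0005 0 0.018 0; 0 -0.0015 0 0.022 0; 0 -0.006 0 0.027 0; 0 -0.0115 0 0.034 0; 0 -0.017 0 0.042 0; 0 -0.0215 0 0.051 0; 0 -0.0215 0 0.051 0")

```text
time: 7.55
ee_pos: [0.5623, -0.2567, 0.1093]
tcp_rot: [-0.001, 0.181, 0.983, -0.0]
force: [-0.2, -0.7, 0.2]
opening: -0.0002
```

Run:
```python
from h import *
l,o=tip();print(l,o['force'])
p=imaging.grab_frame('scene');cv2.imwrite('pics/s4.png',cv2.resize(p['color'][80:230,100:290,::-1],None,fx=4,fy=4))
for th in [1.15,1.25,1.35,1.45,1.55,1.65,1.75,1.85,1.95,2.05]:
    X=.0477+.1*np.sin(th);Z=.1025+.1*np.cos(th)+.007; print(th,round(-(X-l[0]),4),round(l[2]-Z,4))
```

```text
[ 0.13796212 -0.11542857  0.14826812] [-0.24212833 -0.74051291  0.20329385]
1.15 -0.001 -0.0021
1.25 -0.0046 0.0072
1.35 -0.0073 0.0169
1.45 -0.009 0.0267
1.55 -0.0097 0.0367
1.65 -0.0094 0.0467
1.75 -0.0081 0.0566
1.85 -0.0059 0.0663
1.95 -0.0026 0.0758
2.05 0.0015 0.0849
```

View pics/s4.png

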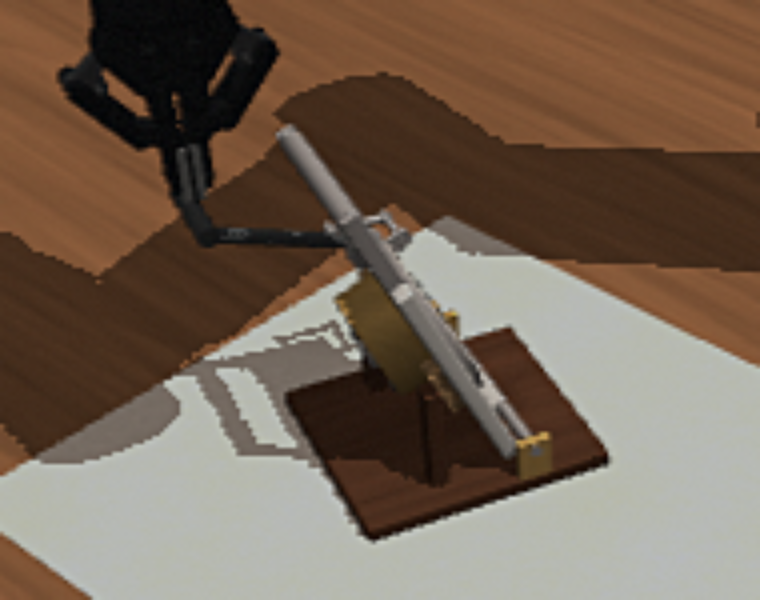

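The toe now follows the finger down (fingertip at about (190,195) in the crop). Continuing through dead centre.

Emit:
servo_tool(rows="0 -0.0045 0 0.008 0; 0 -0.0075 0 0.017 0; 0 -0.009 0 0.027 0; 0 -0.0095 0 0.037 0; 0 -0.0095 0 0.047 0; 0 -0.008 0 0.057 0; 0 -0.006 0 0.066 0; 0 -0.003 0 0.075 0; 0 -0.0005 0 0.081 0; 0 -0.0005 0 0.081 0")

```text
time: 8.85
ee_pos: [0.5623, -0.2568, 0.0285]
tcp_rot: [-0.001, 0.181, 0.983, -0.0]
force: [-0.4, 0.1, 0.3]
opening: -0.0001
```

Run:
```python
from h import *
l,o=tip();print(l,o['force'])
p=imaging.grab_frame('scene');cv2.imwrite('pics/s5.png',cv2.resize(p['color'][80:230,100:290,::-1],None,fx=4,fy=4))
```

```text
[ 0.13800714 -0.11552323  0.06747559] [-0.35185726  0.12467521  0.3431576 ]
```

View pics/s5.png

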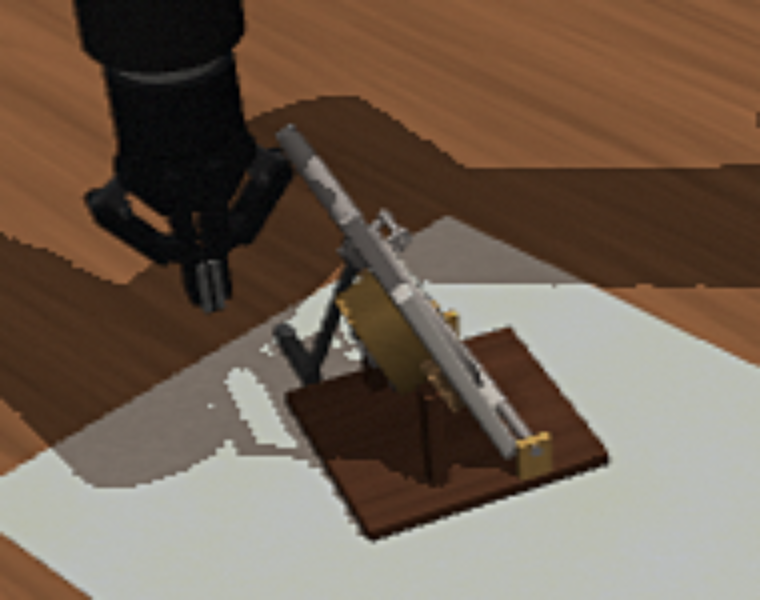

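Emit:
servo_tool(rows="0 -0.015 -0.015 -0.03 0; 0 -0.02 -0.02 -0.08 0; 0 -0.02 -0.02 -0.13 0; 0 -0.02 -0.02 -0.18 0; 0 -0.02 -0.02 -0.225 0; 60 0 0.01 -0.24 0; 60 0.02 0.05 -0.24 0; 60 0.03 0.08 -0.24 0; 60 0.03 0.08 -0.24 0; 60 0.03 0.08 -0.24 0")

```text
time: 10.15
ee_pos: [0.5636, -0.1715, 0.2694]
tcp_rot: [0.0, 0.181, 0.984, -0.0]
force: [0.0, -0.2, -0.4]
opening: 0.0599
```

Run:
```python
from h import *
l,o=tip();p=imaging.grab_frame('wrist')
print(l,o['opening'])
C=cloud(p,o)
im=p['color'][...,::-1].copy()
for t in ['bar','hub','toe','hinge']:
    for d in imaging.place_of(t,p)[:1]:
        w=pt(p,d['position'],o); print(t,np.round(d['position'],1),round(d['conf'],2),tolocal(w).round(4))
c,s=np.cos(Q[2]),np.sin(Q[2]);D=C-[Q[0],Q[1],0]
L=np.stack([c*D[...,0]+s*D[...,1],-s*D[...,0]+c*D[...,1],C[...,2]],-1)
np.save('L.npy',L)
m=(L[...,2]>.185)&(L[...,2]<.222)&(abs(L[...,1])<.07)&(L[...,0]>.06)&(L[...,0]<.13)
im[m]=(0,255,0)
cv2.imwrite('pics/w6.png',im)
for v in np.arange(-.06,.06,.01):
    k=L[m&(abs(L[...,1]-v)<.005)]
    if len(k)>3: print(round(v,3),len(k),k[:,0].min().round(4),k[:,0].max().round(4),np.median(k[:,0]).round(4),np.percentile(k[:,2],90).round(4))
```

```text
[ 0.1089016  -0.03532959  0.30839907] 0.059927229548540156
bar [221.8 281.2] 0.77 [ 0.0914 -0.0072  0.2096]
hub [133.3 311.8] 0.75 [ 0.0498 -0.0797  0.1129]
toe [102.5 274.9] 0.9 [ 0.0908 -0.1152  0.02  ]
hinge [174.5 332.3] 0.84 [-0.     -0.0081  0.0336]
-0.06 57 0.0796 0.095 0.0874 0.2069
-0.05 212 0.0763 0.0979 0.0898 0.2106
-0.04 152 0.0832 0.0968 0.0905 0.2105
-0.03 139 0.0843 0.0967 0.0911 0.2103
-0.02 140 0.084 0.0965 0.0905 0.2104
-0.01 132 0.0837 0.0963 0.0903 0.2103
0.0 135 0.0834 0.0962 0.0897 0.2101
0.01 132 0.0831 0.0959 0.0894 0.2103
0.02 123 0.0828 0.0958 0.09 0.2102
0.03 121 0.0823 0.0956 0.089 0.2106
0.04 119 0.0818 0.0954 0.0896 0.2105
0.05 116 0.0747 0.0954 0.0865 0.2105
```

View pics/w6.png

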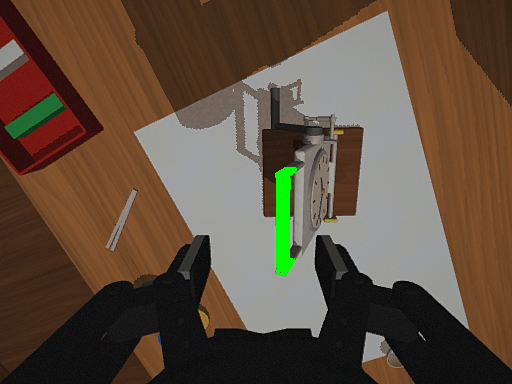

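Run:
```python
from h import *
L=np.load('L.npy')
m=(L[...,2]>.205)&(L[...,2]<.222)&(abs(L[...,1])<.08)&(L[...,0]>.07)&(L[...,0]<.13)
k=L[m];print(k[:,1].min(),k[:,1].max())
# plate face fit (front/top): top edge centre of bar by ridge
vs=[];xs=[]
for v in np.arange(-.045,.05,.005):
    q=L[m&(abs(L[...,1]-v)<.004)]; xs.append(q[:,0].max()-.007);vs.append(v)
f=np.polyfit(vs,xs,1);print(f)
vc=(k[:,1].min()+k[:,1].max())/2
yaw=Q[2]-np.arctan(f[0]); b=loc(np.polyval(f,vc),vc,.2034)
a=.419; d=.195*np.sin(a)+.012*np.cos(a)
h=b[:2]-d*np.array([np.cos(yaw),np.sin(yaw)])
print('bar',b,'yaw',yaw,'hinge',h, tolocal([*h,.03]))
Q2=np.array([*h,yaw])
print(shift([b[0],b[1],.2034-.019-OFF],yaw))
l,o=tip();print(tolocal(o['ee_pos'],Q2))
```

```text
-0.05542501944217103 0.052150484723786805
[-0.01656708  0.0891116 ]
bar [ 0.5570487  -0.13298198  0.2034    ] yaw -0.3464344343757236 hinge [ 0.47211616 -0.10232192] [-0.00114604 -0.00313302  0.03      ]
(array([0.0198, 0.0344, 0.1234]), np.float64(-0.018))
[ 0.1095546  -0.03469325  0.26877087]
```

Emit:
servo_tool(rows="60 0.01 0.017 0.02 -0.018; 60 0.019 0.034 0.04 -0.018; 60 0.0195 0.0345 0.065 -0.018; 60 0.0195 0.0345 0.09 -0.018; 60 0.0195 0.0345 0.11 -0.018; 60 0.0195 0.0345 0.12 -0.018; 60 0.0195 0.0345 0.1235 -0.018; 60 0.0195 0.0345 0.1235 -0.018")

```text
time: 11.4
ee_pos: [0.5576, -0.1331, 0.1457]
tcp_rot: [-0.0, 0.172, 0.985, -0.0]
force: [-0.5, 0.4, 0.9]
opening: 0.0599
```

```bash
sed -i 's/^OFF=.*/OFF=.039; Q=np.array([.4721,-.1023,-.3464]); A0=.419/' h.py
python3 - <<'E'
from h import *
l,o=tip();print(l,o['force'],o['opening'])
p=imaging.grab_frame('wrist');cv2.imwrite('pics/w7.png',p['color'][...,::-1])
p=imaging.grab_frame('scene');cv2.imwrite('pics/s7.png',cv2.resize(p['color'][80:230,100:290,::-1],None,fx=4,fy=4))
E
```

```text
[9.09232155e-02 2.33783951e-05 1.84683245e-01] [-0.45764422  0.42006296  0.90020182] 0.05987385575294576
```

View pics/w7.png

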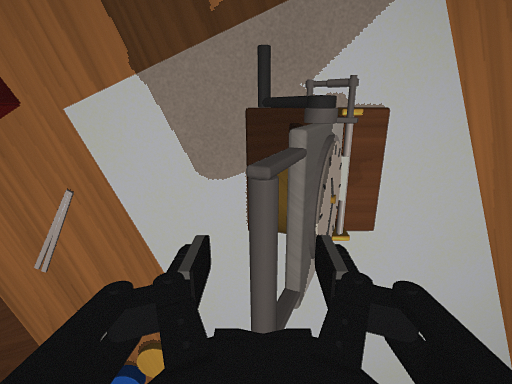

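View pics/s7.png

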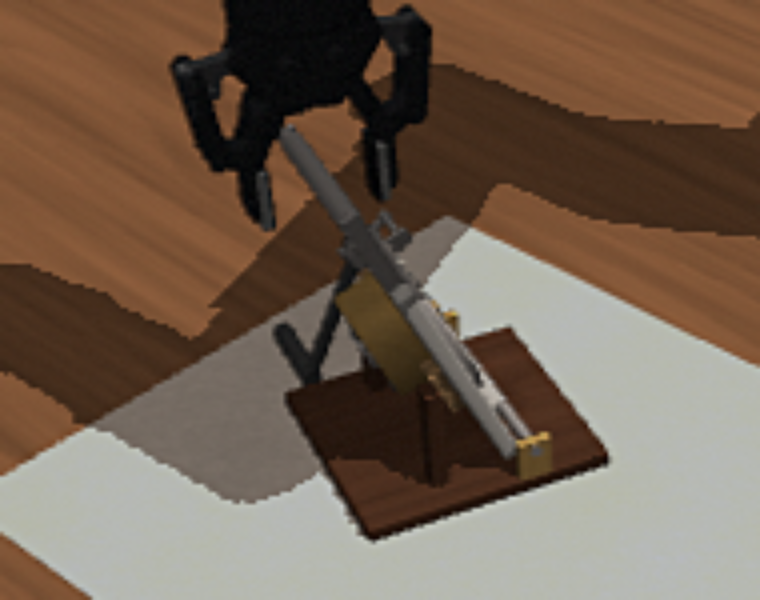

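Emit:
servo_tool(rows="30 0 0 0 0; 10 0 0 0 0; 5 0 0 0 0; 5 0 0 0 0; 5 0 0 0 0; 5 0 0 0 0", force=60)

```text
time: 12.25
ee_pos: [0.5575, -0.1329, 0.1464]
tcp_rot: [-0.0, 0.172, 0.985, -0.0]
force: [-3.7, 2.8, 5.1]
opening: 0.0122
```

Run:
```python
from h import *
l,o=tip();print(l,o['force'],o['torque'],o['opening'])
p=imaging.grab_frame('wrist');cv2.imwrite('pics/w8.png',p['color'][...,::-1])
C=cloud(p,o);T=Rq(o['tcp_rot']);Ct=(C-o['ee_pos'])@T
for r in range(222,262,4): print(r,[tuple(Ct[r,c].round(3)) for c in (240,245,250,262,275,282)])
p=imaging.grab_frame('scene');cv2.imwrite('pics/s8.png',cv2.resize(p['color'][80:230,100:290,::-1],None,fx=4,fy=4))
```

```text
[0.09073786 0.00019382 0.18539874] [-3.74478082  2.84388321  5.08834811] [0.90394086 1.36680021 0.07938014] 0.012221041663300666
222 [(np.float64(-0.029), np.float64(0.067), np.float64(0.146)), (np.float64(-0.023), np.float64(0.068), np.float64(0.146)), (np.float64(-0.006), np.float64(-0.027), np.float64(-0.061)), (np.float64(-0.001), np.float64(-0.028), np.float64(-0.063)), (np.float64(0.005), np.float64(-0.027), np.float64(-0.061)), (np.float64(0.016), np.float64(0.014), np.float64(0.027))]
226 [(np.float64(-0.03), np.float64(0.073), np.float64(0.146)), (np.float64(-0.023), np.float64(0.073), np.float64(0.146)), (np.float64(-0.006), np.float64(-0.025), np.float64(-0.061)), (np.float64(-0.001), np.float64(-0.026), np.float64(-0.064)), (np.float64(0.006), np.float64(-0.024), np.float64(-0.06)), (np.float64(0.016), np.float64(0.018), np.float64(0.029))]
230 [(np.float64(-0.03), np.float64(0.079), np.float64(0.145)), (np.float64(-0.023), np.float64(0.079), np.float64(0.146)), (np.float64(-0.006), np.float64(-0.022), np.float64(-0.061)), (np.float64(-0.001), np.float64(-0.024), np.float
[... 2033 characters left out ...]
p.float64(-0.064)), (np.float64(-0.009), np.float64(-0.011), np.float64(-0.064)), (np.float64(-0.006), np.float64(-0.009), np.float64(-0.059)), (np.float64(-0.001), np.float64(-0.011), np.float64(-0.064)), (np.float64(0.006), np.float64(-0.009), np.float64(-0.059)), (np.float64(0.009), np.float64(-0.01), np.float64(-0.062))]
258 [(np.float64(-0.011), np.float64(-0.011), np.float64(-0.066)), (np.float64(-0.008), np.float64(-0.011), np.float64(-0.066)), (np.float64(-0.006), np.float64(-0.007), np.float64(-0.06)), (np.float64(-0.001), np.float64(-0.009), np.float64(-0.064)), (np.float64(0.006), np.float64(-0.006), np.float64(-0.059)), (np.float64(0.009), np.float64(-0.011), np.float64(-0.066))]
```

View pics/w8.png

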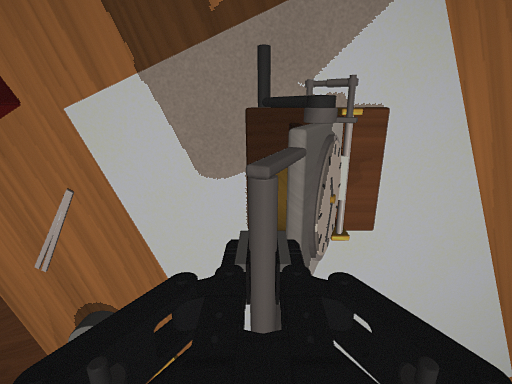

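View pics/s8.png

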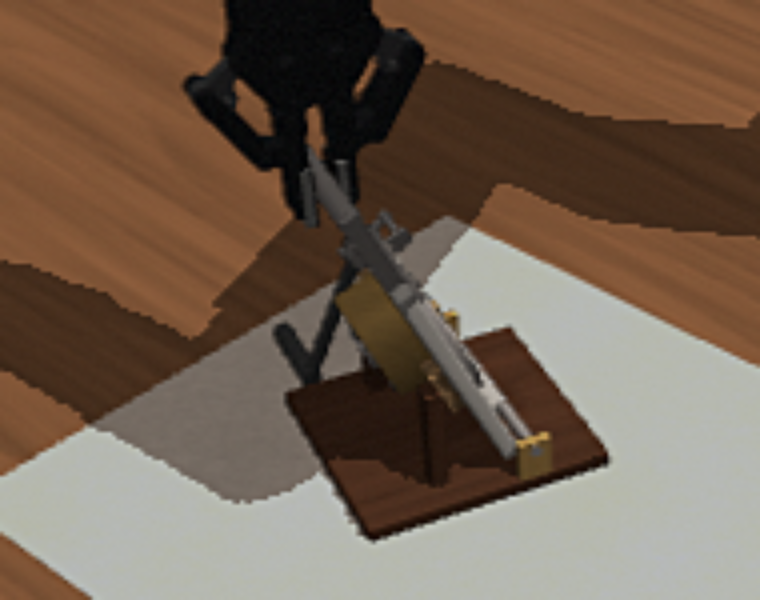

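Run:
```python
import numpy as np
f=lambda a:np.array([.195*np.sin(a)+.012*np.cos(a),.195*np.cos(a)-.012*np.sin(a)])
for a in np.linspace(.419,0,19): d=f(a)-f(.419); print(round(a,3),(-d).round(4))
```

```text
0.419 [-0. -0.]
0.396 [ 0.0041 -0.0021]
0.372 [ 0.0082 -0.004 ]
0.349 [ 0.0123 -0.0059]
0.326 [ 0.0165 -0.0076]
0.303 [ 0.0207 -0.0093]
0.279 [ 0.025  -0.0109]
0.256 [ 0.0293 -0.0124]
0.233 [ 0.0336 -0.0137]
0.21 [ 0.038 -0.015]
0.186 [ 0.0424 -0.0162]
0.163 [ 0.0468 -0.0172]
0.14 [ 0.0513 -0.0182]
0.116 [ 0.0557 -0.019 ]
0.093 [ 0.0602 -0.0198]
0.07 [ 0.0647 -0.0204]
0.047 [ 0.0692 -0.021 ]
0.023 [ 0.0738 -0.0214]
0.0 [ 0.0783 -0.0218]
```

Emit:
servo_tool(rows="5 0.003 0 -0.0015 0; 5 0.008 0 -0.004 0; 5 0.0125 0 -0.006 0; 5 0.0165 0 -0.0075 0; 5 0.0205 0 -0.0093 0; 5 0.025 0 -0.011 0; 5 0.0295 0 -0.0125 0; 5 0.0335 0 -0.0137 0; 5 0.037 0 -0.0147 0; 5 0.038 0 -0.015 0")

```text
time: 13.6
ee_pos: [0.5216, -0.12, 0.1615]
tcp_rot: [0.0, 0.172, 0.985, -0.0]
force: [1.3, -1.1, -0.7]
opening: 0.0126
```

Run:
```python
from h import *
l,o=tip();print(l,o['force'],o['torque'],o['opening'])
p=imaging.grab_frame('scene');cv2.imwrite('pics/s9.png',cv2.resize(p['color'][80:230,100:290,::-1],None,fx=4,fy=4))
```

```text
[5.25447300e-02 1.68520468e-04 2.00542833e-01] [ 1.2744049  -1.09222879 -0.68563732] [-0.43942692 -0.35173202  0.01883779] 0.012576338590818626
```

View pics/s9.png

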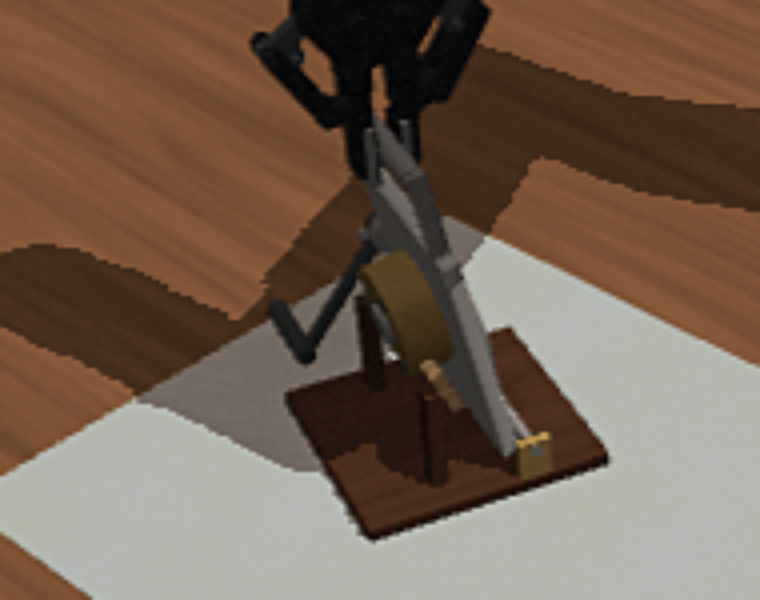

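Emit:
servo_tool(rows="5 0.004 0 -0.001 0; 5 0.0085 0 -0.002 0; 5 0.013 0 -0.003 0; 5 0.0175 0 -0.0038 0; 5 0.022 0 -0.0046 0; 5 0.0265 0 -0.0053 0; 5 0.031 0 -0.0058 0; 5 0.035 0 -0.006 0; 5 0.0385 0 -0.0063 0; 5 0.0405 0 -0.0065 0")

```text
time: 14.9
ee_pos: [0.4834, -0.1063, 0.1683]
tcp_rot: [0.0, 0.172, 0.985, -0.0]
force: [-0.1, -2.1, 4.5]
opening: 0.0123
```

Run:
```python
from h import *
l,o=tip();print(l,o['force'],o['opening'])
for n in ['scene','wrist','top']:
    o=monitor.get_obs();p=imaging.grab_frame(n)
    im=p['color'][...,::-1].copy()
    if n=='scene': im=cv2.resize(im[80:230,100:290],None,fx=4,fy=4)
    cv2.imwrite(f'pics/{n}10.png',im)
    C=cloud(p,o);c,s=np.cos(Q[2]),np.sin(Q[2]);D=C-[Q[0],Q[1],0]
    L=np.stack([c*D[...,0]+s*D[...,1],-s*D[...,0]+c*D[...,1],C[...,2]],-1);np.save(f'L_{n}.npy',L)
    for t in ['bar','hub','toe','hinge']:
        for d in imaging.place_of(t,p)[:1]:
            w=pt(p,d['position'],o); print(n,t,np.round(d['position'],1),round(d['conf'],2),tolocal(w).round(4),'pred(a=0)',proj(p,model(Q,t,0,1.92),o).round(1))
    # side edge v=±.065: vertical profile
    for z in np.arange(.05,.24,.02):
        k=L[(abs(L[...,2]-z)<.008)&(abs(L[...,0])<.06)&(abs(L[...,1])<.07)]
        if len(k)>5: print(n,round(z,3),len(k),'X',np.percentile(k[:,0],[2,50,98]).round(4),'v',np.percentile(k[:,1],[2,98]).round(3))
```

```text
[1.19458145e-02 1.02383691e-04 2.07261233e-01] [-0.13604796 -2.09864579  4.53130427] 0.012261696355519745
scene hub [132.7 199.7] 0.58 [ 0.0211 -0.0719  0.1224] pred(a=0) [132.8 202.1]
scene toe [299.5 351.3] 0.68 [-0.0689  0.4595  0.024 ] pred(a=0) [154.7 171.3]
scene hinge [175.9 218.1] 0.66 [0.0177 0.0255 0.0534] pred(a=0) [175.8 221.1]
scene 0.05 127 X [0.009  0.0183 0.0595] v [-0.048  0.065]
scene 0.07 140 X [0.0083 0.0393 0.0596] v [-0.048  0.065]
scene 0.09 188 X [0.0095 0.0457 0.0573] v [-0.057  0.065]
scene 0.11 193 X [0.0088 0.0305 0.0506] v [-0.066  0.065]
scene 0.13 230 X [0.0093 0.026  0.047 ] v [-0.064  0.064]
scene 0.15 186 X [0.0088 0.0181 0.0447] v [-0.058  0.065]
scene 0.17 229 X [0.0077 0.0166 0.019 ] v [-0.058  0.065]
scene 0.19 39 X [0.0063 0.0145 0.0184] v [-0.051  0.055]
scene 0.21 79 X [-0.0063  0.0183  0.0316] v [-0.049  0.055]
scene 0.23 209 X [-0.0058  0.0145  0.0318] v [-0.01   0.054]
wrist bar [264.3 262.7] 0.61 [ 0.0124 -0.0056  0.2318] pred(a=0) [266.3 263.5]
wrist hub [103.4 260.7] 0.63 [ 0.014  -0.0787  0.1255] pred(a=0) [101.7 263.3]
wrist toe [ 66.9 182.8] 0.89 [ 0.0899 -0.1122  0.0575] pred(a=0) [ 64.7 185.8]
wrist hinge [174.1 270.2] 0.82 [ 0.0093 -0.0501  0.232 ] pred(a=0) [172.7 273.1]
wrist 0.05 8 X [0.052  0.0556 0.0593] v [-0.059 -0.059]
wrist 0.07 123 X [0.038  0.0405 0.059 ] v [-0.06   0.059]
wrist 0.09 476 X [0.0442 0.0507 0.0576] v [-0.06   0.059]
wrist 0.11 265 X [-0.0132  0.0232  0.046 ] v [-0.069 -0.005]
wrist 0.13 949 X [0.0019 0.0316 0.0459] v [-0.069  0.027]
wrist 0.15 758 X [0.0009 0.0339 0.0453] v [-0.065  0.012]
wrist 0.17 396 X [0.0066 0.0129 0.0185] v [-0.065 -0.054]
wrist 0.19 83 X [0.0071 0.0123 0.0182] v [-0.054 -0.052]
wrist 0.21 533 X [-0.0062  0.0123  0.0312] v [-0.054 -0.006]
wrist 0.23 5467 X [-0.0027  0.0127  0.028 ] v [-0.053  0.034]
```

View pics/scene10.png

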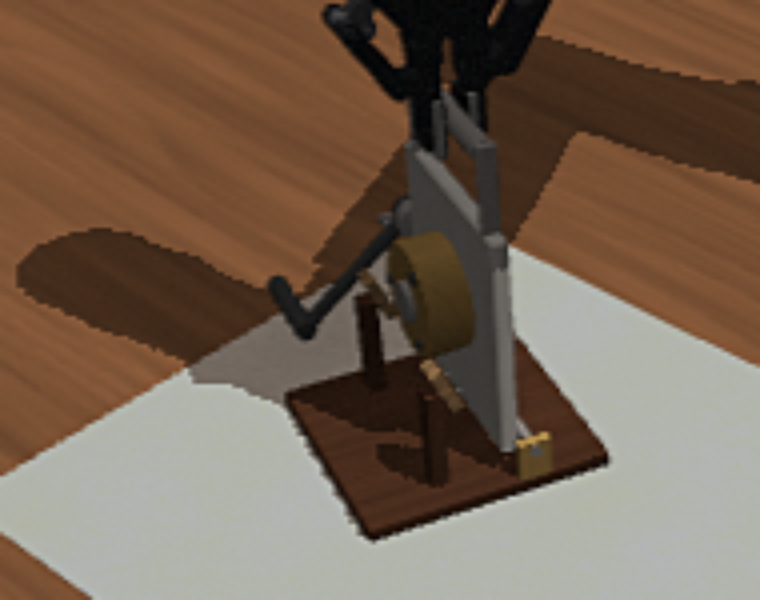

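View pics/wrist10.png

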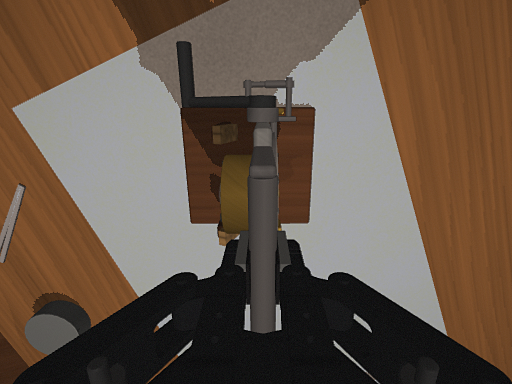

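Run:
```python
from h import *
L=np.load('L_scene.npy')
z=[];mid=[];
for zz in np.arange(.045,.178,.006):
    k=L[(abs(L[...,2]-zz)<.004)&(abs(L[...,0]-.012)<.012)&(L[...,1]>.058)&(L[...,1]<.07)]
    if len(k)>4: z.append(zz);mid.append((np.min(k[:,0]),np.max(k[:,0]),k[:,0].mean()))
mid=np.array(mid);print(np.c_[z,mid].round(4))
for i in range(3): print(np.polyfit(z,mid[:,i],1))
# back face
k=L[(L[...,2]>.14)&(L[...,2]<.178)&(abs(L[...,1])<.055)&(L[...,0]>.01)&(L[...,0]<.024)];print(len(k))
k=L[(L[...,2]>.05)&(L[...,2]<.178)&(L[...,1]>.042)&(L[...,1]<.062)&(L[...,0]>.008)&(L[...,0]<.026)]
A=np.c_[k[:,2],k[:,1],np.ones(len(k))];c=np.linalg.lstsq(A,k[:,0],rcond=None)[0]
for _ in range(5):
    r=k[:,0]-A@c;g=abs(r)<.003;c=np.linalg.lstsq(A[g],k[g,0],rcond=None)[0]
print('backface lean',c,g.sum(),len(k))
print(tip())
```

```text
[[0.045  0.0088 0.0184 0.0134]
 [0.051  0.0084 0.0184 0.0137]
 [0.057  0.008  0.0181 0.0136]
 [0.063  0.008  0.0181 0.0135]
 [0.069  0.0077 0.0186 0.0133]
 [0.075  0.0074 0.0177 0.0125]
 [0.081  0.0072 0.0189 0.0128]
 [0.087  0.0062 0.0192 0.0136]
 [0.093  0.0095 0.0183 0.0143]
 [0.099  0.0085 0.018  0.014 ]
 [0.105  0.0082 0.018  0.0138]
 [0.111  0.0075 0.0186 0.0134]
 [0.117  0.0089 0.0186 0.0148]
 [0.123  0.0062 0.0185 0.0127]
 [0.129  0.0062 0.0184 0.0126]
 [0.135  0.0076 0.0179 0.0136]
 [0.141  0.0069 0.0188 0.0134]
 [0.147  0.0064 0.0188 0.0134]
 [0.153  0.0084 0.0171 0.0131]
 [0.159  0.0084 0.0183 0.0138]
 [0.165  0.0082 0.0184 0.0138]
 [0.171  0.0082 0.0188 0.0139]
 [0.177  0.0081 0.0181 0.0131]]
[-0.00247382  0.00804214]
[-0.00051872  0.01840407]
[0.00060402 0.01342126]
307
backface lean [-0.00185472 -0.05385072  0.02057013] 162 181
(array([1.23586234e-02, 7.63248156e-05, 2.07203900e-01]), {'time': 15.65, 'qpos': array([ 1.81484916e-01,  8.34466969e-02, -4.18840585e-01,  5.28725785e-04,
       -1.06834393e+00, -5.27913040e-01]), 'dq': array([ 0.00034725, -0.00051255, -0.00031908, -0.00024758,  0.00219644,
       -0.00022985]), 'joint_efforts': array([ 1.25957586e+00, -3.17209482e+01,  2.53094906e+01,  4.75299731e+00,
        1.10402028e-01, -1.30855033e-02]), 'ee_pos': array([ 0.48375045, -0.10642413,  0.1682039 ]), 'tcp_rot': array([ 1.57890175e-04,  1.72223807e-01,  9.85057815e-01, -1.88603052e-04]), 'force': array([ 0.0453115 , -2.71113667,  4.36766159]), 'torque': array([-0.92899777, -0.03962509,  0.00146044]), 'opening': 0.012186218264051678})
```

Emit:
servo_tool(rows="5 0 0 0 0; 5 0 0 0 0; 5 0 0 0 0; 5 0 0 0 0; 5 0 0 0 0; 5 0 0 0 0")

```text
time: 16.4
ee_pos: [0.4838, -0.1064, 0.1682]
tcp_rot: [0.0, 0.172, 0.985, -0.0]
force: [-0.4, -3.3, 4.8]
opening: 0.012
```

Run:
```python
from h import *
l,o=tip();print(l,o['force'],o['opening'],o['dq'].round(4))
p=imaging.grab_frame('top')
for t in ['loupe','cushion','dish']:
    d=imaging.place_of(t,p)[:1]; print(t,d, d and pt(p,d[0]['position']).round(3))
ticket.job_done()
```

```text
[1.23948289e-02 1.12653562e-04 2.07235053e-01] [-0.36236824 -3.26919806  4.81917242] 0.011967455009812552 [ 0.0001 -0.0009  0.      0.0005  0.0005  0.0009]
loupe [{'position': [147.5, 173.2], 'conf': 0.47}] [0.68  0.294 0.032]
cushion [{'position': [196.7, 155.5], 'conf': 0.61}] [0.552 0.336 0.024]
dish [{'position': [146.4, 173.9], 'conf': 0.67}] [0.683 0.292 0.031]
the job is handed in; nothing more can be done
```

The kickstand is open, and the clock stands upright, held motionless by its bar. I handed the job in at about 16.5 s.

- **Kickstand:** I pressed the toe down past dead centre while the clock still leaned on its rest, and it snapped fully open. The wrist camera later put the toe within a millimetre of where an open kickstand should be.
- **Clock:** I gripped the bar with 60 N and swung it up along the arc. The plate's lean measured from the scene camera's depth picture came to 0 within about 0.003 rad. Joint speeds were near zero, and the wrist force was about 6 N.
- **Missed first press:** The real fingertips sit about 39 mm short of the reported TCP, according to both the wrist and scene cameras. My first press therefore passed the toe without touching it. I corrected for this offset in every later move.
- **Grip reading:** The opening reads about 12 mm on a 14 mm rod. I took this as an offset in the reading or pad give, because the pictures show the rod between the pads.
- **Bystanders:** The loupe and cushion were found where they started, within a few millimetres to a centimetre of detector noise. In the last picture the network put the dish on the loupe's spot, so its place was not confirmed by that check. The arm never went near the dish.

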